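# Tip the bearing balls into the turned race

### The job

Fill the ball race of the revolving stand: take the scoop of bearing balls by its handle, bring its spout down over the groove until it is no more than about a ball's width above the wood, and only then tip it so that all six balls roll into the groove and lie on its floor, none dropped in from higher up. Then stand the empty scoop upright on the bench again and let go; leave the other things where they are.

Things in the scene. Friction and masses are not known exactly. Their poses are not given: they have to be found in the camera images.
- base: Lower half of a revolving stand, turned wood, fixed on the bench: a round plate 210 mm across, a spigot 114 mm across in its middle and a ring-shaped ball groove round the spigot. Origin: centre of the underside, z up. Heights above the bench: outer flange (radius 77 to 105) 26 mm; groove floor (radius 57 to 77, so 20 mm wide) 14 mm; spigot top 56 mm.
- scoop: Sheet-metal pouring scoop, 155x57x105 mm, 0.28 kg, loose: a narrow trough, closed at the back, whose floor climbs 0.15 rad to the open spout and so holds the balls while it stands level. The balls roll out once it is tipped nose-down by 0.2 to 0.3 rad. Origin: on the bench under the front foot; x towards the spout, z up. Two feet 56 mm wide at x = -70 and 0 mm; the spout overhangs them.
- grip (a point): Centre of the scoop's wooden handle bar, above the trough, at (-14, 0, 92) mm in the scoop's frame: 78 mm long along the scoop's x, 20 mm wide (y), 26 mm high, held by a wire bail at each end; pinch it across its 20 mm from above. Below it are 20 mm of air to the trough's rims. Axes as the scoop's.
- spout (a point): Middle of the lower edge of the scoop's spout lip, at (61, 0, 28) mm in the scoop's frame; the floor sheet is 2.5 mm thick, the floor 10 mm wide with sides flaring at 45 degrees. Tipped gently with the lip above the outer edge of the groove and pointing at the spigot or along the groove, the balls run in; with less than a ball's width between lip and spigot they jam there. Axes as the scoop's.
- ball0_center (a point): Centre of a loose, lightly oiled steel bearing ball, 15 mm across, 14 g; the six alike start in a row along the floor of the scoop. At home in the groove its centre is 21.5 mm above the bench, 64.5 to 69.5 mm from the axis of the base, and it stands 3 mm proud of the flange.
- ball1_center (a point): Centre of a loose, lightly oiled steel bearing ball, 15 mm across, 14 g; the six alike start in a row along the floor of the scoop. At home in the groove its centre is 21.5 mm above the bench, 64.5 to 69.5 mm from the axis of the base, and it stands 3 mm proud of the flange.
- ball2_center (a point): Centre of a loose, lightly oiled steel bearing ball, 15 mm across, 14 g; the six alike start in a row along the floor of the scoop. At home in the groove its centre is 21.5 mm above the bench, 64.5 to 69.5 mm from the axis of the base, and it stands 3 mm proud of the flange.
- ball3_center (a point): Centre of a loose, lightly oiled steel bearing ball, 15 mm across, 14 g; the six alike start in a row along the floor of the scoop. At home in the groove its centre is 21.5 mm above the bench, 64.5 to 69.5 mm from the axis of the base, and it stands 3 mm proud of the flange.
- ball4_center (a point): Centre of a loose, lightly oiled steel bearing ball, 15 mm across, 14 g; the six alike start in a row along the floor of the scoop. At home in the groove its centre is 21.5 mm above the bench, 64.5 to 69.5 mm from the axis of the base, and it stands 3 mm proud of the flange.
- ball5_center (a point): Centre of a loose, lightly oiled steel bearing ball, 15 mm across, 14 g; the six alike start in a row along the floor of the scoop. At home in the groove its centre is 21.5 mm above the bench, 64.5 to 69.5 mm from the axis of the base, and it stands 3 mm proud of the flange.
- wax_tin: Bystander: round tin, 93 mm across, 37 mm high. Origin: centre of its underside.
- masking_tape: Bystander: roll of masking tape lying flat, 106 mm across, 24 mm high. Origin: centre of its underside.

How it is judged:
By the outcome, as a careful person would: the job done as asked, in the order asked, and still so for the second after the job is handed in, with the robot touching nothing.
It also fails if it takes over 48 s, if anything falls off the work surface, if the arm or the gripper's body presses on something with over 40 N, if the wrist force passes 120 N, or if a joint passes its speed limit or range.

### The arm

A 6-joint arm with a two-finger parallel gripper is mounted at the origin on the work surface; the furniture and walls round the work are solid. World frame = base frame: x ahead of the robot, y to its left, z up, the work surface at z = 0. Lengths are in m, angles in degrees, forces in N, time in s.
With the tool pointing down it reaches from about 0.325 to 0.775 m from the base axis. Payload 5.5 kg.
Tool frame: the origin (TCP) lies at the very end of the fingers, on their centre line; the grasp point (between the pads) lies 19 mm behind it; z points along the fingers, y is the line along which they close (so a half turn about z gives the same grasp; the last joint's range is limited). The gripper opens to 85 mm and grips with 20 to 120 N. Pads are 22 mm wide; open, the fingers measure 114 mm over their backs; the gripper's body (76 mm by 85 mm) begins 54 mm behind the grasp point. The pads swing forward as they close: fully open they stand 13 mm farther back than shut.
Start: joints at [61.438, 5.22, 70.514, -0, 104.267, -3.249], TCP at [0.257, 0.542, 0.231] pointing down, gripper open.
Joint ranges: [-164.24, 164.24], [-49.07, 125.15], [9.68, 141.18], [-86.29, 266.29], [3.28, 154.24], [-151.56, 151.56]. Speed limits (degrees/s): [147.25, 147.25, 172.46, 180, 180, 180].

### API

Orientations are given as a 3x3 rotation matrix whose columns are the frame's x, y, z axes.
In Python, from workcell import r gives the robot as it stands.
- The arm moves only by the tool shift_gripper, called after ">>>" as name(argument=value, ...), one argument or row to a line, values as JSON. Schema: {"type":"object","properties":{"motion":{"type":"array","items":{"type":"object","properties":{"dx":{"type":"number"},"dy":{"type":"number"},"dz":{"type":"number"},"drx":{"type":"number"},"dry":{"type":"number"},"drz":{"type":"number"}},"additionalProperties":false},"minItems":1,"maxItems":20},"finger_gap":{"type":"number"},"force":{"type":"number"},"only":{"type":"string"},"quiet":{"type":"boolean"},"lines":{"type":"string"}},"required":["motion"],"additionalProperties":false}. motion is a list of rows, 1 to 20 of them, each an object with the fields dx, dy, dz (the shift in m), drx, dry, drz (a rotation vector in degrees); a field left out counts as zero; each row is the pose to reach, as a shift and turn from the pose commanded when the call began, along the tool's axes at that moment; what a row does not reach only later rows make up. A row lasts 1/8 s, in which the tool goes at most 0.0625 m and 10.7 degrees, less where a joint would pass 70% of its speed; a pose out of reach is approached as far as the arm can. finger_gap is the opening from 0.0 (shut) to 1.0 (fully open), set as the call begins (left out keeps the last). The fingers move at their own pace and stop on an object; force is the grip in N (left out, the last holds). Time passes only in rows, so rows that do not move let the fingers close. The tool returns the time, the measured TCP pose, the force, the opening and the grip force at its end. only (a regular expression) keeps the lines of the reply that match it, lines (a string "A,B") keeps lines A to B, and quiet returns only ok. Input that does not fit is refused with a message, and nothing moves.
- r.get_obs(): the state, without advancing time (a new reading comes with each control period).
- r.grab_frame(name): name is "scene" or "top" or "wrist"; returns a dict with "img" (480x640x3 uint8, blue, green, red), "mtx" (3x3 intrinsics, pixels), "rvec" (rotation vector, rad) and "tvec" (3), from world to camera coordinates, as OpenCV has them. Camera axes: x right, y down, z forward; pixel columns grow to the right and rows downward; lengths in m; the calibration is good to about 2 mm. A picture is of the moment at which its call begins. There is no depth.
- r.job_done(): hands the job in; it is judged then, once.
The state is a dict: "t": time; "joint_positions": joint angles; "qvel": joint speeds; "effort": joint torques, N m; "tool_pos": TCP position; "tcp_rot": TCP orientation; "wrist_force": force on the tool from outside, world axes, zero at the start; "ft_torque": the same for the moment, N m; "grip_width": opening from 0.0 (shut) to 1.0 (fully open); "grip_force": force on a finger pad.
Only numpy, scipy, OpenCV 4.12 (cv2) and the standard library are available. Lean on these libraries where they do the work, as an engineer would, in place of code of your own. Each camera call takes 0.05 s, during which the arm holds its last target. There are 200 camera calls.

## Working session

There is one attempt and no reset: what is moved stays moved. The work goes in short steps, Python scripts to look and compute and a tool call to move; the robot and the scene stay as the last step left them, time stands still between calls to the robot, and variables do not carry over. Pictures are saved under pics/ and viewed, at most 10 in all, crops included, and the job is handed in when it is done.

```bash
ls; mkdir -p pics
```

Run:
```python
from workcell import r
import cv2
for n in("scene","top"):
    f=r.grab_frame(n); cv2.imwrite(f"pics/{n}0.png",f["img"])
    R=cv2.Rodrigues(f["rvec"])[0]; print(n,f["mtx"].tolist(),(-R.T@f["tvec"].reshape(3)).round(3),R.round(3).tolist())
o=r.get_obs();print(o["t"],o["tool_pos"],o["tcp_rot"],o["grip_width"])
```

```text
pics
workcell.py
scene [[513.4572548363429, 0.0, 315.5738666863108], [0.0, 513.4572548363429, 234.77122176202053], [0.0, 0.0, 1.0]] [0.038 0.837 0.993] [[-0.836, -0.549, 0.006], [-0.43, 0.647, -0.63], [0.342, -0.529, -0.777]]
top [[585.0166644877779, 0.0, 312.4676099029483], [0.0, 585.0166644877779, 244.9033086545845], [0.0, 0.0, 1.0]] [0.383 0.227 1.112] [[-0.016, -1.0, -0.019], [-0.997, 0.018, -0.077], [0.078, 0.018, -0.997]]
0.1 [0.2564274  0.54216576 0.23027007] [[-9.03959869e-01  4.27616457e-01 -8.48796098e-04]
 [ 4.27617284e-01  9.03958581e-01 -1.53030465e-03]
 [ 1.12893065e-04 -1.74629387e-03 -9.99998469e-01]] 1.0011559405336385
```

View pics/top0.png

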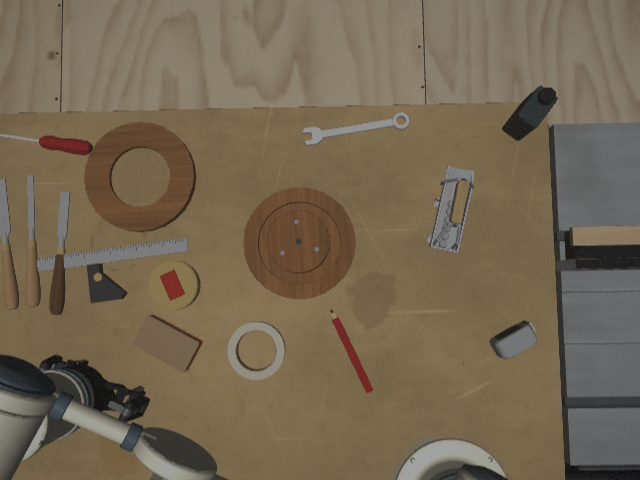

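View pics/scene0.png

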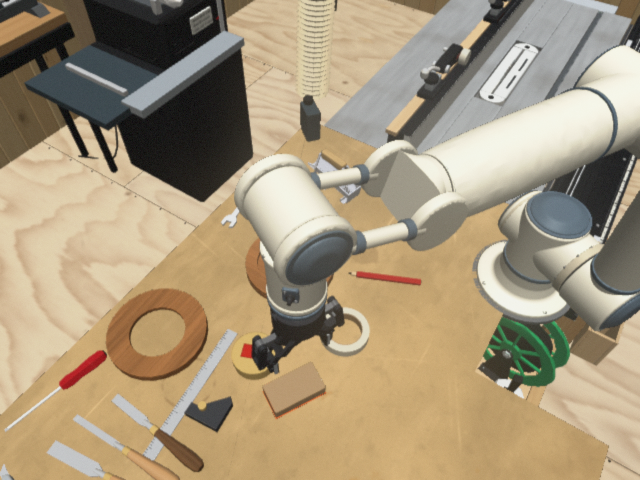

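The top view shows the base at about (300,243) and the scoop at about (452,210), with its long axis near the image's vertical. I'll zoom in on the scoop.

Run:
```python
import cv2
i=cv2.imread("pics/top0.png")[155:265,410:500]
cv2.imwrite("pics/crop.png",cv2.resize(i,None,fx=5.4,fy=5.4,interpolation=cv2.INTER_CUBIC))
```

```text
(no output)
```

View pics/crop.png

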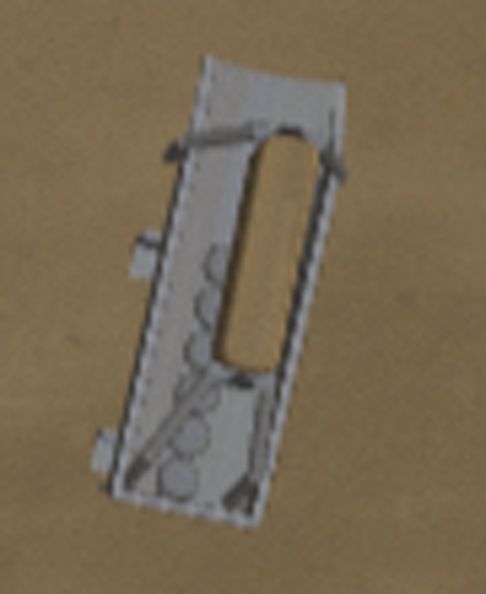

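The spout is the upper end (+x) and the balls lie at the closed lower end. The handle runs from about (288,130) to (245,370) in the crop. Next I'll compute positions.

Create h.py:
```python
import cv2,numpy as np
def ray(f,uv,z):
    R=cv2.Rodrigues(f["rvec"])[0]; c=-R.T@np.asarray(f["tvec"]).reshape(3)
    p=cv2.undistortPoints(np.float64(uv).reshape(-1,1,2),f["mtx"],None).reshape(-1,2)
    d=np.c_[p,np.ones(len(p))]@R
    return c+d*((z-c[2])/d[:,2])[:,None]
def big(mask):
    c,_=cv2.findContours(mask.astype(np.uint8),cv2.RETR_EXTERNAL,cv2.CHAIN_APPROX_NONE)
    return max(c,key=cv2.contourArea).reshape(-1,2)
```

Run:
```python
from workcell import r
from h import *
f=r.grab_frame("top"); im=f["img"]; hsv=cv2.cvtColor(im,cv2.COLOR_BGR2HSV)
for p in[(459,202),(260,243),(245+5,260),(400,300),(440,215),(300,195)]: print(p,hsv[p[1],p[0]])
# base: wood vs bench
roi=np.zeros((480,640),bool); roi[175:310,232:370]=1
m=(hsv[...,0]<13)&(hsv[...,1]>80)&roi
c=big(cv2.morphologyEx(m.astype(np.uint8),cv2.MORPH_CLOSE,np.ones((5,5))))
P=ray(f,c,.026)[:,:2]; h=cv2.convexHull(P.astype(np.float32)); print("base",cv2.minEnclosingCircle(h),cv2.fitEllipse(P.astype(np.float32)),len(c))
pix=np.array([[288,130],[245,370],[208,58],[345,85],[118,495],[258,522]])/5.4+[410,155]-.4
print(ray(f,pix[:2],.1)); print(ray(f,pix[2:4],.062),ray(f,pix[4:],.062))
```

```text
(459, 202) [ 19  97 126]
(260, 243) [ 13 123 106]
(250, 260) [ 14 122  96]
(400, 300) [ 20  99 126]
(440, 215) [170   6 127]
(300, 195) [ 14 140 109]
base ((0.4845256209373474, 0.3405527174472809), 0.01802034117281437) ((0.4833316504955292, 0.3399638831615448), (0.017955061048269272, 0.028831731528043747), 95.76708984375) 55
[[ 0.57229424 -0.01862548  0.1       ]
 [ 0.49473781 -0.00208555  0.1       ]]
[[ 0.60437832 -0.00205617  0.062     ]
 [ 0.59428151 -0.04741058  0.062     ]] [[ 0.4580165   0.03272389  0.062     ]
 [ 0.44822131 -0.01321209  0.062     ]]
```

Run:
```python
from workcell import r
from h import *
f=r.grab_frame("top"); im=f["img"]; hsv=cv2.cvtColor(im,cv2.COLOR_BGR2HSV)
roi=np.zeros((480,640),bool); roi[178:308,236:364]=1
m=(hsv[...,0]<=16)&(hsv[...,1]>85)&roi
c=big(cv2.morphologyEx(m.astype(np.uint8),cv2.MORPH_OPEN,np.ones((3,3))))
P=ray(f,c,.026)[:,:2].astype(np.float32); print("base",cv2.fitEllipse(P),cv2.minEnclosingCircle(P),len(c))
print("spigot screw centre",ray(f,[[298,241]],.056))
# joint plan: shift to above handle, in tool axes
o=r.get_obs();R=o["tcp_rot"];t=np.array([.5335,-.0105,.17])
print(R.T@(t-o["tool_pos"]), np.degrees(np.arctan2(R[1,0],R[0,0])))
```

```text
base ((0.472378134727478, 0.271969199180603), (0.2069413959980011, 0.20716403424739838), 139.1262664794922) ((0.4724401533603668, 0.2719495892524719), 0.10495039075613022) 320
spigot screw centre [[0.47231069 0.27216792 0.056     ]]
[-0.48677313 -0.38110789  0.06100777] 154.6829936606377
```

>>> shift_gripper(
  motion=[
    {"dx": -0.03,"dy": -0.023,"drz": 9},
    {"dx": -0.06,"dy": -0.047,"drz": 19},
    {"dx": -0.09,"dy": -0.07,"drz": 29},
    {"dx": -0.12,"dy": -0.094,"drz": 39},
    {"dx": -0.15,"dy": -0.117,"drz": 49},
    {"dx": -0.18,"dy": -0.141,"drz": 59},
    {"dx": -0.21,"dy": -0.164,"drz": 69},
    {"dx": -0.24,"dy": -0.188,"drz": 79},
    {"dx": -0.27,"dy": -0.211,"drz": 89},
    {"dx": -0.3,"dy": -0.235,"drz": 99},
    {"dx": -0.33,"dy": -0.258,"drz": 109},
    {"dx": -0.36,"dy": -0.282,"drz": 119},
    {"dx": -0.39,"dy": -0.305,"drz": 129},
    {"dx": -0.42,"dy": -0.329,"dz": 0.01,"drz": 139},
    {"dx": -0.45,"dy": -0.352,"dz": 0.02,"drz": 149},
    {"dx": -0.475,"dy": -0.372,"dz": 0.03,"drz": 159},
    {"dx": -0.487,"dy": -0.381,"dz": 0.03,"drz": 167.7},
    {"dx": -0.487,"dy": -0.381,"dz": 0.03,"drz": 167.7},
    {"dx": -0.487,"dy": -0.381,"dz": 0.03,"drz": 167.7},
    {"dx": -0.487,"dy": -0.381,"dz": 0.03,"drz": 167.7},
  ],
  finger_gap=1.0,
)

```text
t: 2.7
tool_pos: [0.5337, -0.0095, 0.2016]
tcp_rot: [[0.975, -0.223, 0.0], [-0.223, -0.975, 0.0], [0.0, -0.0, -1.0]]
wrist_force: [0.5, -0.2, -0.4]
grip_width: 0.993
grip_force: 0.0
```

Run:
```python
from workcell import r
from h import *
f=r.grab_frame("wrist"); cv2.imwrite("pics/w1.png",f["img"])
R=cv2.Rodrigues(f["rvec"])[0];print(-R.T@f["tvec"].reshape(3),R.round(3).tolist())
o=r.get_obs();print(o["t"],o["tool_pos"],o["tcp_rot"].round(3).tolist(),o["joint_positions"])
```

```text
[ 0.60039243 -0.02436716  0.34356714] [[-0.224, -0.975, 0.0], [-0.939, 0.216, 0.267], [-0.26, 0.06, -0.964]]
2.75 [ 0.53374948 -0.00950564  0.20163368] [[0.975, -0.223, 0.001], [-0.223, -0.975, 0.0], [0.001, -0.0, -1.0]] [-4.67635521e+00 -5.25316216e+00  8.39850902e+01  7.04878690e-03
  1.01235577e+02  9.82045500e+01]
```

View pics/w1.png

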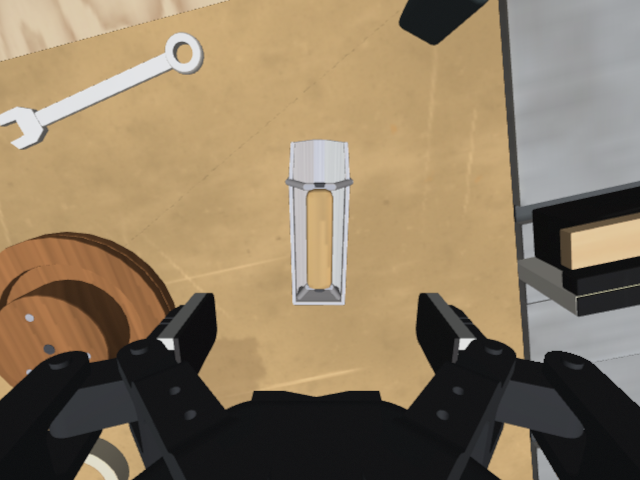

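The wrist view shows the handle upright at columns 307 to 332, rows 188 to 291, with the spout end at row 142 and the rear at row 304. The yaw is aligned.

Run:
```python
from workcell import r
from h import *
f=r.grab_frame("wrist"); o=r.get_obs()
P=ray(f,[[320,189],[319,290],[307,240],[332,240]],.105); print(P)
Q=ray(f,[[319,142],[319,304]],.062);print(Q)
c=P[:2].mean(0); d=P[0]-P[1];print(c,np.degrees(np.arctan2(d[1],d[0])))
d=Q[0]-Q[1];print(np.degrees(np.arctan2(d[1],d[0])))
c[2]=.073;c[:2]=(c[:2]+P[2:,:2].mean(0)*0+0);print(o["tcp_rot"].T@(c-o["tool_pos"]))
```

```text
[[ 0.57187416 -0.02085353  0.105     ]
 [ 0.49680769 -0.00306568  0.105     ]
 [ 0.53758856 -0.00328464  0.105     ]
 [ 0.53346818 -0.02120501  0.105     ]]
[[ 0.60357671 -0.02773093  0.062     ]
 [ 0.46459919  0.00386117  0.062     ]]
[ 0.53434093 -0.01195961  0.105     ] -13.331002174440329
-12.806733264155435
[0.00101158 0.00217454 0.12861482]
```

>>> shift_gripper(
  motion=[
    {"dx": 0.001,"dy": 0.002,"dz": 0.03},
    {"dx": 0.001,"dy": 0.002,"dz": 0.06},
    {"dx": 0.001,"dy": 0.002,"dz": 0.09},
    {"dx": 0.001,"dy": 0.002,"dz": 0.115},
    {"dx": 0.001,"dy": 0.002,"dz": 0.128},
    {"dx": 0.001,"dy": 0.002,"dz": 0.128},
  ],
)

```text
t: 3.55
tool_pos: [0.5339, -0.0122, 0.0726]
tcp_rot: [[0.974, -0.225, -0.001], [-0.225, -0.974, 0.0], [-0.001, 0.0, -1.0]]
wrist_force: [-0.4, 0.0, 0.4]
grip_width: 1.002
grip_force: 0.0
```

>>> shift_gripper(
  motion=[
    {},
    {},
    {},
    {},
    {},
    {},
    {},
    {},
  ],
  finger_gap=0,
  force=70,
)

```text
t: 4.55
tool_pos: [0.5347, -0.0125, 0.0738]
tcp_rot: [[0.974, -0.225, 0.001], [-0.225, -0.974, -0.0], [0.001, -0.0, -1.0]]
wrist_force: [-0.3, -0.2, 5.3]
grip_width: 0.221
grip_force: 69.3
```

>>> shift_gripper(
  motion=[
    {"dz": -0.005},
    {"dz": -0.015},
    {"dz": -0.027},
    {"dz": -0.04},
    {"dx": -0.004,"dy": -0.004,"dz": -0.05,"drz": -3},
    {"dx": -0.012,"dy": -0.011,"dz": -0.055,"drz": -8},
    {"dx": -0.02,"dy": -0.019,"dz": -0.055,"drz": -14},
    {"dx": -0.029,"dy": -0.028,"dz": -0.055,"drz": -20},
    {"dx": -0.038,"dy": -0.037,"dz": -0.055,"drz": -27},
    {"dx": -0.047,"dy": -0.046,"dz": -0.055,"drz": -34},
    {"dx": -0.057,"dy": -0.055,"dz": -0.055,"drz": -41},
    {"dx": -0.067,"dy": -0.065,"dz": -0.055,"drz": -48},
    {"dx": -0.077,"dy": -0.074,"dz": -0.055,"drz": -55},
    {"dx": -0.087,"dy": -0.084,"dz": -0.055,"drz": -62},
    {"dx": -0.096,"dy": -0.093,"dz": -0.055,"drz": -68},
    {"dx": -0.104,"dy": -0.101,"dz": -0.055,"drz": -74},
    {"dx": -0.111,"dy": -0.107,"dz": -0.055,"drz": -79},
    {"dx": -0.115,"dy": -0.112,"dz": -0.055,"drz": -82},
    {"dx": -0.1163,"dy": -0.1127,"dz": -0.055,"drz": -83},
    {"dx": -0.1163,"dy": -0.1127,"dz": -0.055,"drz": -83},
  ],
)

```text
t: 7.05
tool_pos: [0.4466, 0.1235, 0.1288]
tcp_rot: [[0.343, 0.939, 0.001], [0.939, -0.343, 0.0], [0.0, 0.001, -1.0]]
wrist_force: [-0.3, 0.2, -3.4]
grip_width: 0.224
grip_force: 68.5
```

Run:
```python
from workcell import r
from h import *
for n in("top","wrist"):
    f=r.grab_frame(n); cv2.imwrite(f"pics/{n}2.png",f["img"])
i=cv2.imread("pics/top2.png")[150:310,230:450]
a=cv2.resize(i,(660,480),interpolation=cv2.INTER_CUBIC); cv2.imwrite("pics/top2c.png",a)
```

```text
(no output)
```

View pics/wrist2.png

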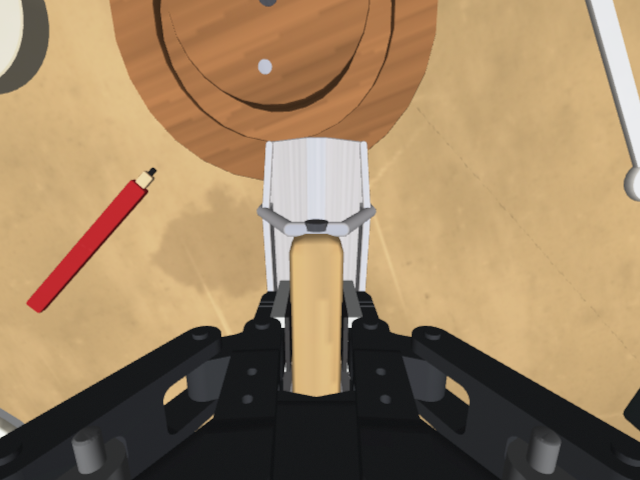

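The wrist view shows the scoop held straight in the pads. The lip centre is at about (316,138), just short of the groove's outer edge, and the rim corners are at (268,142) and (366,142).

Run:
```python
from workcell import r
from h import *
f=r.grab_frame("wrist"); o=r.get_obs(); R=o["tcp_rot"];p=np.array(o["tool_pos"])
L=ray(f,[[316,138]],.0845)[0]; rim=ray(f,[[268,142],[366,142]],.117); print("lip",L,"rim mid",rim.mean(0))
print("predicted lip",p+R[:,0]*.075, "local",R.T@(L-p),R.T@(rim.mean(0)-p))
c=ray(f,[[265,67]],.056);print("screw",c, "base plate check", ray(f,[[437,0],[110,0]],.026))
im=cv2.cvtColor(f["img"],cv2.COLOR_BGR2HSV)
```

```text
lip [0.47207348 0.19133088 0.0845    ] rim mid [0.4716185  0.18892017 0.117     ]
predicted lip [0.4723075  0.19380101 0.12836777] local [0.07260213 0.00062467 0.04386796] [0.07017969 0.00102656 0.01136813]
screw [[0.45816084 0.23898531 0.056     ]] base plate check [[0.5726631  0.24438414 0.026     ]
 [0.37960623 0.31506379 0.026     ]]
```

>>> shift_gripper(
  motion=[
    {"dx": 0.001,"dz": 0.006},
    {"dx": 0.002,"dz": 0.014},
    {"dx": 0.002,"dz": 0.022},
    {"dx": 0.002,"dz": 0.03},
    {"dx": 0.002,"dz": 0.037},
    {"dx": 0.002,"dz": 0.043},
    {"dx": 0.002,"dz": 0.047},
    {"dx": 0.002,"dz": 0.0495},
    {"dx": 0.002,"dz": 0.0495},
    {"dx": 0.002,"dz": 0.0495},
  ],
)

```text
t: 8.45
tool_pos: [0.4473, 0.1255, 0.0791]
tcp_rot: [[0.342, 0.94, 0.001], [0.94, -0.342, 0.0], [0.0, 0.0, -1.0]]
wrist_force: [0.1, 0.4, -3.5]
grip_width: 0.221
grip_force: 68.6
```

Run:
```python
from workcell import r
from h import *
f=r.grab_frame("wrist"); cv2.imwrite("pics/wrist3.png",f["img"])
```

```text
(no output)
```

View pics/wrist3.png

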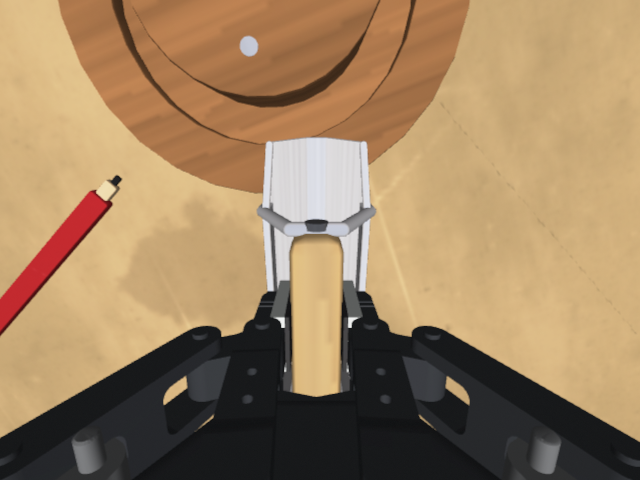

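The lip at (316,138) now sits on the groove's outer edge line, and its underside is 7 mm above the flange. I'll tip it slowly about the lip.

>>> shift_gripper(
  motion=[
    {"dx": 0.0017,"dz": -0.0025,"dry": -2},
    {"dx": 0.0034,"dz": -0.0047,"dry": -4},
    {"dx": 0.0052,"dz": -0.0067,"dry": -6},
    {"dx": 0.0071,"dz": -0.0088,"dry": -8},
    {"dx": 0.0081,"dz": -0.0095,"dry": -9},
    {"dx": 0.0091,"dz": -0.0105,"dry": -10},
    {"dx": 0.0101,"dz": -0.0112,"dry": -11},
    {"dx": 0.0106,"dz": -0.0118,"dry": -11.5},
    {"dx": 0.0112,"dz": -0.0123,"dry": -12},
    {"dx": 0.0117,"dz": -0.0129,"dry": -12.5},
    {"dx": 0.0122,"dz": -0.0134,"dry": -13},
    {"dx": 0.0128,"dz": -0.014,"dry": -13.5},
    {"dx": 0.0133,"dz": -0.0145,"dry": -14},
    {"dx": 0.0133,"dz": -0.0145,"dry": -14},
    {"dx": 0.0133,"dz": -0.0145,"dry": -14},
    {"dx": 0.0133,"dz": -0.0145,"dry": -14},
  ],
)

```text
t: 10.5
tool_pos: [0.4517, 0.1379, 0.0933]
tcp_rot: [[0.332, 0.94, -0.083], [0.912, -0.342, -0.227], [-0.242, 0.0, -0.97]]
wrist_force: [0.2, -0.1, -3.7]
grip_width: 0.222
grip_force: 68.6
```

Run:
```python
from workcell import r
from h import *
f=r.grab_frame("wrist"); cv2.imwrite("pics/wrist4.png",f["img"])
```

```text
(no output)
```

View pics/wrist4.png

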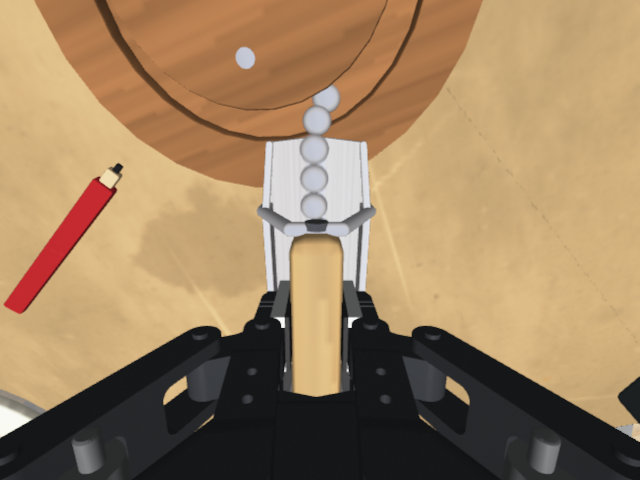

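The balls are leaving the spout. One is in the groove at (326,97), one is at the lip at (316,120), and more are queued behind. I'll tip a little further.

>>> shift_gripper(
  motion=[
    {},
    {},
    {"dx": 0.0008,"dz": -0.0013,"dry": -1},
    {"dx": 0.0012,"dz": -0.0019,"dry": -1.5},
    {"dx": 0.0016,"dz": -0.0025,"dry": -2},
    {"dx": 0.002,"dz": -0.0032,"dry": -2.5},
    {"dx": 0.0025,"dz": -0.0038,"dry": -3},
    {"dx": 0.0029,"dz": -0.0044,"dry": -3.5},
    {"dx": 0.0034,"dz": -0.005,"dry": -4},
    {"dx": 0.0034,"dz": -0.005,"dry": -4},
    {"dx": 0.0034,"dz": -0.005,"dry": -4},
    {"dx": 0.0034,"dz": -0.005,"dry": -4},
  ],
)

```text
t: 12.05
tool_pos: [0.4533, 0.1421, 0.0973]
tcp_rot: [[0.326, 0.94, -0.106], [0.894, -0.342, -0.29], [-0.309, 0.0, -0.951]]
wrist_force: [-0.1, 0.6, -2.2]
grip_width: 0.221
grip_force: 68.7
```

Run:
```python
from workcell import r
from h import *
f=r.grab_frame("wrist"); cv2.imwrite("pics/wrist5.png",f["img"])
```

```text
(no output)
```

View pics/wrist5.png

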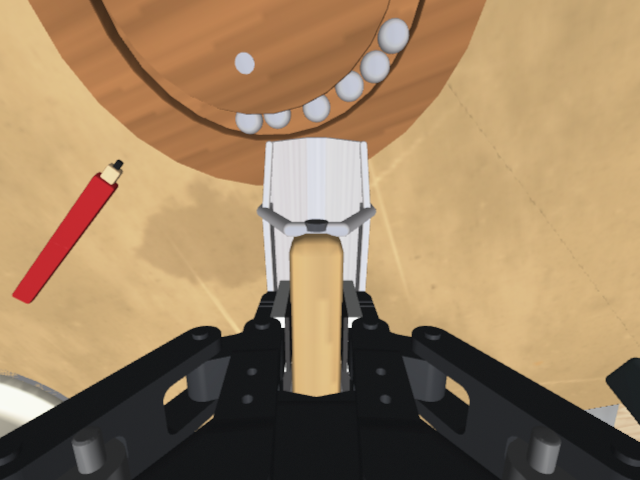

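All six balls lie in the groove, from (249,121) to (394,36), and the spout is empty. Next I'll lift, level and back away.

>>> shift_gripper(
  motion=[
    {"dx": -0.002,"dz": -0.006},
    {"dx": -0.005,"dz": -0.016},
    {"dx": -0.009,"dz": -0.028},
    {"dx": -0.0124,"dz": -0.038},
    {"dx": -0.02,"dz": -0.036,"dry": 3},
    {"dx": -0.034,"dz": -0.031,"dry": 7},
    {"dx": -0.05,"dz": -0.026,"dry": 11},
    {"dx": -0.066,"dz": -0.021,"dry": 14},
    {"dx": -0.08,"dz": -0.016,"dry": 16},
    {"dx": -0.09,"dz": -0.013,"dry": 18},
    {"dx": -0.0932,"dz": -0.0117,"dry": 18},
    {"dx": -0.0932,"dz": -0.0117,"dry": 18},
    {"dx": -0.0932,"dz": -0.0117,"dry": 18},
  ],
)

```text
t: 13.72
tool_pos: [0.4243, 0.0628, 0.1373]
tcp_rot: [[0.342, 0.94, -0.0], [0.94, -0.342, -0.0], [-0.0, -0.0, -1.0]]
wrist_force: [-0.6, 0.7, -2.7]
grip_width: 0.228
grip_force: 68.7
```

Run:
```python
from workcell import r
from h import *
f=r.grab_frame("top"); cv2.imwrite("pics/top6.png",f["img"])
```

```text
(no output)
```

View pics/top6.png

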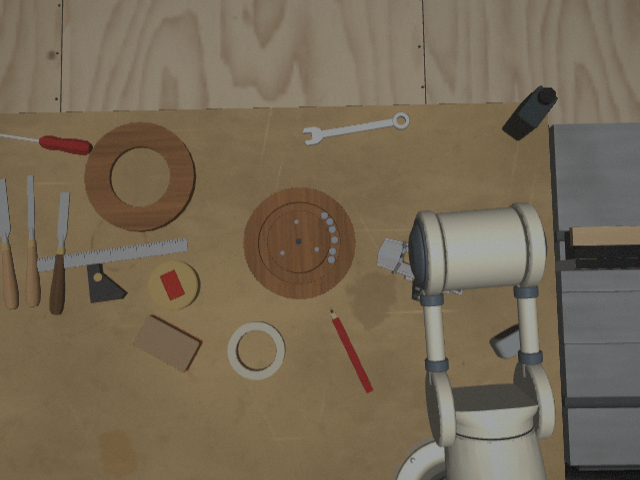

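The six balls sit in the groove at about (325 to 335, 215 to 260), and the bench below the scoop is clear. I'll set it down.

>>> shift_gripper(
  motion=[
    {"dz": 0.008},
    {"dz": 0.02},
    {"dz": 0.033},
    {"dz": 0.045},
    {"dz": 0.054},
    {"dz": 0.059},
    {"dz": 0.062},
    {"dz": 0.063},
    {"dz": 0.0635},
    {"dz": 0.0635},
  ],
)

```text
t: 15.02
tool_pos: [0.4243, 0.0623, 0.074]
tcp_rot: [[0.342, 0.94, 0.0], [0.94, -0.342, 0.0], [0.0, 0.0, -1.0]]
wrist_force: [-0.4, 0.3, -2.0]
grip_width: 0.225
grip_force: 68.7
```

>>> shift_gripper(
  motion=[
    {"dz": 0.0003},
    {"dz": 0.0006},
    {"dz": 0.0006},
  ],
)

```text
t: 15.4
tool_pos: [0.4245, 0.0623, 0.0738]
tcp_rot: [[0.342, 0.94, 0.001], [0.94, -0.342, 0.0], [0.0, 0.001, -1.0]]
wrist_force: [-0.6, -0.2, 4.2]
grip_width: 0.222
grip_force: 69.5
```

>>> shift_gripper(
  motion=[
    {},
    {},
    {},
    {},
    {},
  ],
  finger_gap=0.7,
)

```text
t: 16.02
tool_pos: [0.4241, 0.0623, 0.0731]
tcp_rot: [[0.342, 0.94, -0.0], [0.94, -0.342, -0.0], [-0.0, -0.0, -1.0]]
wrist_force: [-0.2, -0.0, -0.7]
grip_width: 0.7
grip_force: 0.0
```

>>> shift_gripper(
  motion=[
    {"dz": -0.01},
    {"dz": -0.03},
    {"dz": -0.055},
    {"dz": -0.085},
    {"dz": -0.115},
    {"dz": -0.14},
    {"dz": -0.15},
    {"dz": -0.15},
    {"dz": -0.15},
  ],
)

```text
t: 17.15
tool_pos: [0.4238, 0.0623, 0.2221]
tcp_rot: [[0.342, 0.94, -0.002], [0.94, -0.342, -0.0], [-0.001, -0.002, -1.0]]
wrist_force: [-0.1, -0.4, -0.0]
grip_width: 0.699
grip_force: 0.0
```

Run:
```python
from workcell import r
from h import *
f=r.grab_frame("wrist"); cv2.imwrite("pics/wrist7.png",f["img"])
```

```text
(no output)
```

View pics/wrist7.png

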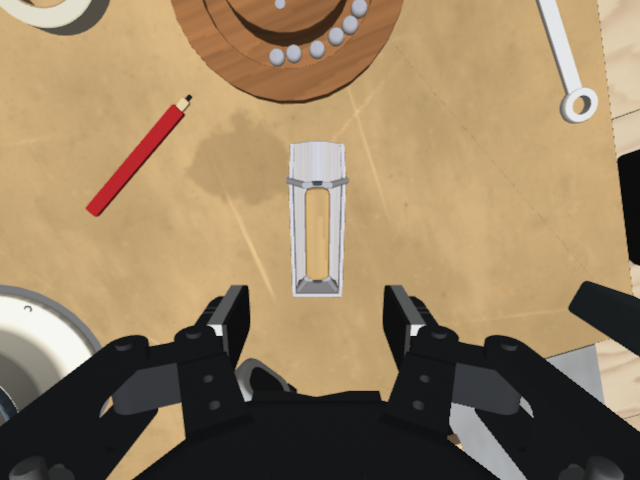

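The scoop stands upright and empty at (317,220), and all six balls lie in the groove from (277,57) to (360,8). The gripper is clear, so I'll hand the job in.

```bash
python3 -c "
from workcell import r
print(r.job_done())"
```

```text
the job is handed in; nothing more can be done
None
```

All six balls lie in the groove, poured with the lip about 7 mm above the flange; the empty scoop stands upright on the bench, released, between its old place and the base, and I handed the job in at about 17 s (no verdict was shown).

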